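# Lengthen the telescopic test stand by one hole and lay the pressure housing in it

### The job

Lift the ribbed jaw guide off the runway of the telescopic stand and set it down flat, base down, inside the steel tray. Then pinch the two opposite spring pins flush and slide the sleeve outwards, away from the pin block, until the pins spring out in the next pair of holes. Last, lay the pressure housing across the stand with one neck in each saddle, let go, and leave the grease can, the flat O-ring box and the clevis where they stand.

Things in the scene. Friction and masses are not known exactly. Their poses are not given: they have to be found in the camera images.
- stand: Fixed telescopic stand, 380 mm long. Origin at bench level on its centre line; x is the way the sleeve extends, y across, z up. Base plate 8 mm thick, 90 mm wide, x -180 to +200. Steel pin block 50 x 70 mm, 62 high, centred at x -150, with a fixed 26 mm square tube running from it along x, 38 high at its centre. End plate across the runway, inner face at x +170, 60 mm high.
- sleeve (a joint): Travel of the square aluminium sleeve along stand x, m: 0 at the start, 0.050 with the pins in the next holes, end 0.080. Sleeve 155 mm long, 36 wide, 20 to 56 mm above the bench; at 0 it spans stand x -70 to +85. About 2 N friction. Walls 2 mm, with square 15 mm holes in opposite pairs every 50 mm. It carries a saddle and cannot slide while the pins are out.
- pin_a (a joint): Spring pin on the stand's +y side, m: 0 fully out (domed tip 7 mm proud of the sleeve), 0.007 flush, 0.0105 at most. 3 N to start, about 5 N when flush. Once flush, the dome lets the sleeve's wall ride over it (10 to 20 N along the sleeve in all for both pins); it springs out by itself in the next hole and locks the sleeve.
- pin_b (a joint): The same pin on the -y side, facing the other way; both must be in for the sleeve to slide. Two fingers closing on the sleeve's sides over the pins press both flush, and the same pinch drags the sleeve.
- pin_a_hole (a point): Point on the sleeve's +y side face where pin_a (12 mm diameter, steel, domed) stands out, 38 mm above the bench, stand x +45 mm; it is fixed to the stand and does not move with the sleeve. 50 mm over both pin tips, 36 mm over the sleeve.
- pin_b_hole (a point): The same point on the -y side.
- saddle_fixed (a point): Centre that a 28 mm neck takes when lying in the fixed V saddle on the pin block, 88.6 mm above the bench, at stand x -140 mm. The V is open upwards, 90 degrees, 12 mm thick along x, about 60 mm wide at its top, which is about 100 mm high.
- saddle_sliding (a point): The same for the equal V saddle on the sleeve: stand x -40 mm at the start, +10 mm when the sleeve is at the next hole. The saddles are then 150 mm apart, 138 mm clear between them.
- jaw_guide: Loose yellow nylon jaw guide, 140 g; origin at the centre of its underside, z up. Base slab 48 mm along its x, 90 mm along its y, 16 mm thick, with a low lip 8 mm wide at each y end that rises to 24 mm; upright central rib 16 mm thick in y, 48 mm along x, from 16 to 62 mm high: the thing to grasp, closing along y.
- tray: Fixed open steel tray, 170 mm along x, 130 mm along y, 32 mm high, walls and floor 4 mm thick. Origin at bench level under its centre.
- rest: Fixed low rubber rest on which the housing lies at first, 130 x 70 mm, base 6 mm thick, with chocks 18 mm high at 45 mm either side of its middle along x, beside the housing's body (their faces 24 to 35 mm from the centre line).
- housing: Loose matte grey pressure housing, about 0.6 kg, lying along its own x axis: body 54 mm diameter and 120 mm long, with a neck of 28 mm diameter and 30 mm length at each end (180 mm in all), the same either way round. The origin is on its underside at mid-length as it lies at the start, 27 mm below its axis.
- housing_mid (a point): Middle of the housing on its axis.
- oring_box: Bystander: loose red flat O-ring box, 90 x 50 x 32 mm high. Origin at the centre of its underside.
- grease_can: Bystander: loose upright grey can, 48 mm diameter, 130 mm high. Origin at the centre of its underside.
- clevis: Bystander: loose steel clevis, base 75 x 40 mm, 52 mm high. Origin at the centre of its underside.
- sleeve_end (a point): Centre of the sleeve's outer end, 38 mm above the bench, stand x +85 mm at the start. The jaw guide stands on the base plate between this end and the end plate and blocks the sleeve's travel until it is lifted out.
Mind the look-alikes: they are no part of the job. Of the things like the jaw_guide, leave any that is turquoise; of the rest the larger one is meant.

How it is judged:
By the outcome, as a careful person would: the job done as asked, in the order asked, and still so for the second after the job is handed in, with the robot touching nothing.
It also fails if it takes over 66 s, if anything falls off the work surface, if the arm or the gripper's body presses on something with over 40 N, if the wrist force passes 120 N, or if a joint passes its speed limit or range.

### The arm

A 6-joint arm with a two-finger parallel gripper is mounted at the origin on the work surface. World frame = base frame: x ahead of the robot, y to its left, z up, the work surface at z = 0. Lengths are in mm, angles in degrees, forces in N, time in s.
With the tool pointing down it reaches from about 250 to 725 mm from the base axis. Payload 4 kg.
Tool frame: the origin (TCP) lies midway between the tips of the shut fingers; the grasp point (between the pads) lies 19 mm behind it; z points along the fingers, y is the direction in which the jaws open and shut (so a half turn about z gives the same grasp; the last joint's range is limited). The gripper opens to 85 mm and grips with 20 to 120 N. Pads are 22 mm wide; open, the fingers measure 114 mm over their backs; the gripper's body (76 mm by 85 mm) begins 54 mm behind the grasp point. The pads swing forward as they close: fully open they stand 13 mm farther back than shut.
Start: joints at [-68.812, 13.785, 0.286, 76.501, 0, 90], TCP at [180.713, -466.2, 231.306] pointing down, gripper open.
Joint ranges: [-155.79, 155.79], [-60.16, 107.12], [-62.33, 73.08], [-114, 123.19], [-81.49, 82.49], [-180, 180]. Speed limits (degrees/s): [159.86, 159.86, 180, 180, 180, 180].

### API

Orientations are given as a 3x3 rotation matrix whose columns are the frame's x, y, z axes.
In Python, from station import ctrl gives the robot as it stands. The module is installed in compiled form; this text tells all that it offers. Calls block until the motion is done:
- ctrl.move_to(position, orientation): joint-space move of the TCP to a pose.
- ctrl.servo_line(position, attitude=None, speed=150, until_force=None): straight line of the TCP; attitude=None keeps the orientation; speed is the mean speed in mm/s. With until_force (N) it stops when the force on the tool has changed by that much, and returns True; else False.
- ctrl.movej(angles): joint-space move.
- ctrl.set_gripper(opening, squeeze=None): finger opening in mm; squeeze is the grip in N (None keeps the last); returns when the fingers have stopped.
- ctrl.dwell(seconds).
- ctrl.ik(position, orientation): joint angles nearest the present ones, or None.
- ctrl.get_obs(): the state.
- ctrl.capture(name): name is "scene" or "top" or "wrist"; returns the picture (480x640x3 uint8, red, green, blue); there is no depth.
- ctrl.camera_model(name): a dict with "camera_matrix" (3x3 intrinsics, pixels), "rvec" (rotation vector, rad) and "tvec" (3), from world to camera coordinates, as OpenCV has them. Camera axes: x right, y down, z forward; pixel columns grow to the right and rows downward; lengths in mm; the calibration is good to about 2 mm. A picture is of the moment at which its call begins: read the wrist's pose just before it. camera_model takes no time and is no camera call; for the wrist camera it gives the pose at the moment of the call.
A pose or a line that the arm cannot do raises ctrl.Unreachable and nothing moves.
- ctrl.hand_in(): hands the job in, once; it reports no verdict.
The state is a dict: "t": time; "q": joint angles; "joint_velocities": joint speeds; "joint_efforts": joint torques, N m; "eef_pos": TCP position; "tcp_rot": TCP orientation; "ft_force": force on the tool from outside, world axes, zero at the start; "torque": the same for the moment, N m; "finger_gap": finger opening in mm.
Only numpy, scipy, OpenCV 4.12 (cv2) and the standard library are available. Lean on these libraries where they do the work, as an engineer would, in place of code of your own. Each camera call takes 0.05 s, during which the arm holds its last target. There are 200 camera calls.

## Working session

There is one attempt and no reset: what is moved stays moved. The work goes in short steps, each a Python script; the robot and the scene stay as the last script left them, time stands still between calls to the robot, and variables do not carry over. Pictures are saved under pics/ and viewed, about 8 in all and at most 12, crops included, and the job is handed in when it is done.

```bash
mkdir -p pics; python3 - <<'E'
from station import ctrl
import cv2,numpy as np
for n in("scene","top"):
    im=ctrl.capture(n); cv2.imwrite(f"pics/{n}0.png",im[:,:,::-1])
    m=ctrl.camera_model(n); print(n,m)
print(ctrl.get_obs()["t"])
E
```

```text
scene {'camera_matrix': array([[437.22702671,   0.        , 316.6145719 ],
       [  0.        , 437.22702671, 241.61625764],
       [  0.        ,   0.        ,   1.        ]]), 'rvec': array([ 1.19068258,  2.5333853 , -0.72976191]), 'tvec': array([ 321.71354137, -293.39169385, 1242.72571899])}
top {'camera_matrix': array([[546.02490754,   0.        , 318.12054393],
       [  0.        , 546.02490754, 239.19211662],
       [  0.        ,   0.        ,   1.        ]]), 'rvec': array([ 2.18920694, -2.13591085,  0.06657571]), 'tvec': array([   8.50092866,  536.79135992, 1211.19765618])}
0.1
```

View pics/scene0.png

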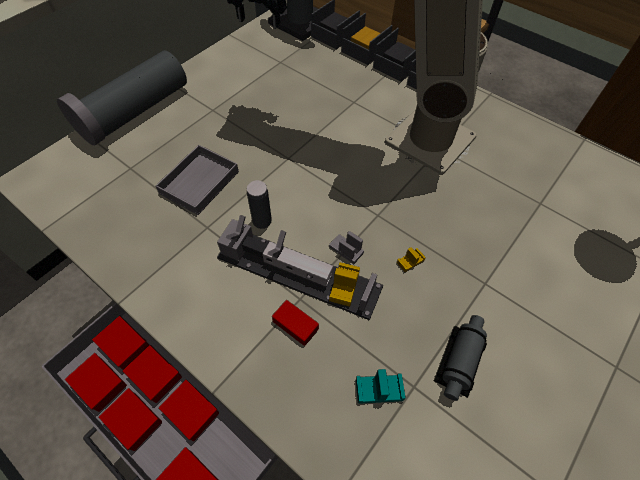

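View pics/top0.png

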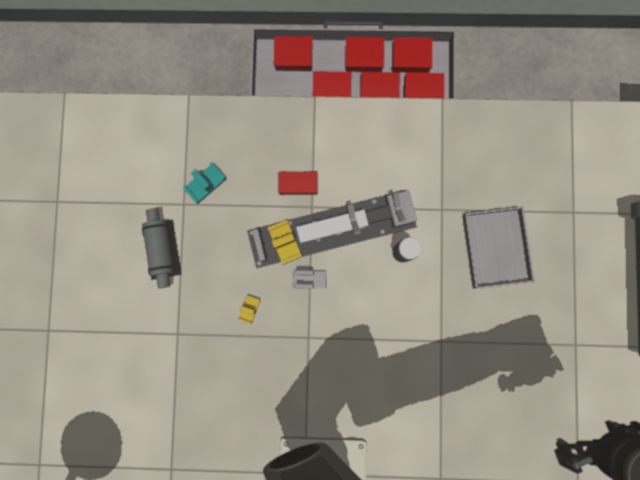

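The scene view shows the stand at (300,265), the yellow guide on it at (345,285), the tray at (198,180) and the housing at (462,358). In the top view the guide is at (284,242), the housing at (160,247), the tray at (498,246) and the can close to the stand at (406,249). I'll enlarge both views.

```bash
cat >h.py <<'E'
import cv2,numpy as np
def cam(m):
    R=cv2.Rodrigues(np.array(m["rvec"]))[0];return m["camera_matrix"],R,np.array(m["tvec"])
def proj(m,p):
    return cv2.projectPoints(np.array(p,float).reshape(-1,1,3),m["rvec"],m["tvec"],m["camera_matrix"],None)[0].reshape(-1,2)
def ray(m,uv):
    K,R,t=cam(m);d=R.T@np.linalg.inv(K)@np.array([uv[0],uv[1],1.]);return -R.T@t,d/np.linalg.norm(d)
def atz(m,uv,z):
    c,d=ray(m,uv);return c+d*(z-c[2])/d[2]
def tri(*obs):
    A=0;b=0
    for m,uv in obs:
        c,d=ray(m,uv);P=np.eye(3)-np.outer(d,d);A=A+P;b=b+P@c
    x=np.linalg.solve(A,b)
    return x,[np.round(proj(m,x)[0]-uv,1) for m,uv in obs]
def crop(im,x0,y0,x1,y1,s):
    return cv2.resize(im[y0:y1,x0:x1],None,fx=s,fy=s,interpolation=cv2.INTER_CUBIC)
def down(deg): # jaw (tool y) direction at angle deg from world x
    a=np.radians(deg);y=np.array([np.cos(a),np.sin(a),0]);z=np.array([0,0,-1.]);return np.c_[np.cross(y,z),y,z]
E
python3 - <<'E'
import cv2;from h import *
t=cv2.imread("pics/top0.png");s=cv2.imread("pics/scene0.png")
cv2.imwrite("pics/top_crop.png",crop(t,140,180,540,330,2))
cv2.imwrite("pics/scene_crop.png",crop(s,150,140,500,410,2.2))
E
```

```text
(no output)
```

View pics/top_crop.png

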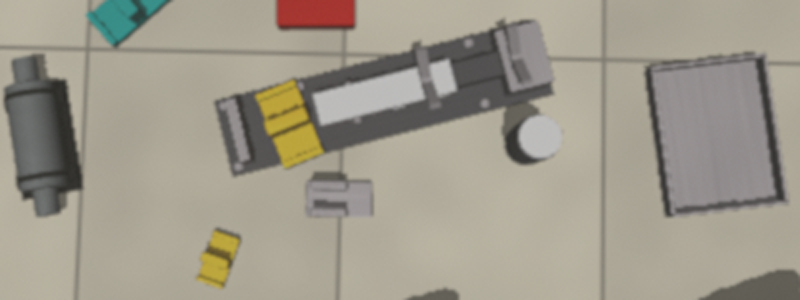

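View pics/scene_crop.png

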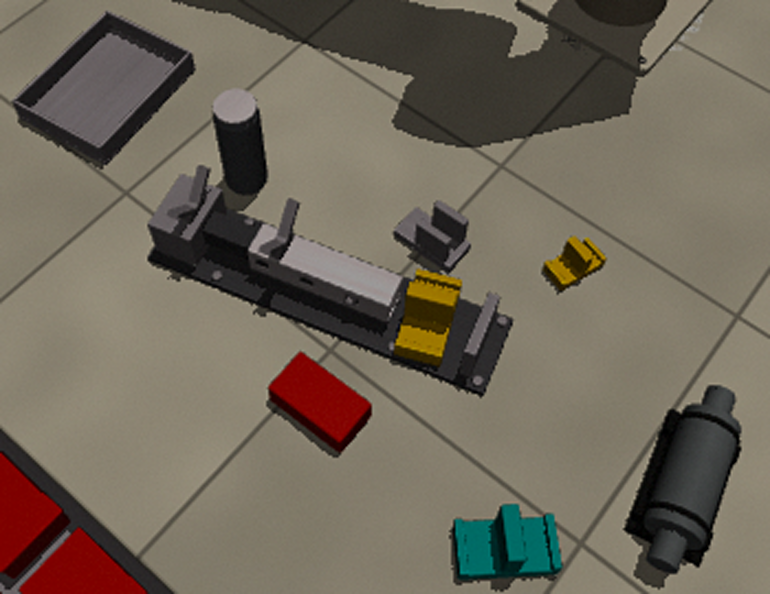

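Top crop (2×): the stand's plate corners are (216,98), (234,175) and (553,95); housing ends are (29,56) and (47,214); the tray rim corners are (647,66), (764,53), (786,203) and (667,216). The scene crop shows the same features. The large yellow guide is on the runway, and the small yellow and turquoise ones are the look-alikes.

```bash
cat >fit.py <<'E'
from station import ctrl
from h import *
from scipy.optimize import least_squares
T=ctrl.camera_model("top");S=ctrl.camera_model("scene")
t=lambda u,v:(u/2+140,v/2+180)
s=lambda u,v:(u/2.2+150,v/2.2+140)
def fit(obs,x0,name):
    def pt(p,q):
        c,n=np.cos(p[3]),np.sin(p[3]);return [p[0]+c*q[0]-n*q[1],p[1]+n*q[0]+c*q[1],p[2]+q[2]]
    f=lambda p:np.concatenate([proj(m,pt(p,q))[0]-uv for m,uv,q in obs])
    r=least_squares(f,x0,x_scale=[100,100,100,1],loss="soft_l1")
    print(name,np.round(r.x[:3],1),round(np.degrees(r.x[3]),2),"res",np.round(r.fun,1).tolist());return r.x
st=fit([(T,t(216,98),(200,-45,8)),(T,t(234,175),(200,45,8)),(T,t(553,95),(-180,45,8)),
 (S,s(482,393),(200,-45,8)),(S,s(512,318),(200,45,8)),(S,s(150,254),(-180,-45,8)),(T,t(314,96),(85,-18,56)),(T,t(321,125),(85,18,56))],[500,50,0,1.7],"stand")
tr=fit([(T,t(647,66),(65,85,32)),(T,t(764,53),(65,-85,32)),(T,t(786,203),(-65,-85,32)),(T,t(667,216),(-65,85,32)),
 (S,s(103,150),(65,85,32)),(S,s(16,103),(65,-85,32)),(S,s(108,13),(-65,-85,32)),(S,s(193,63),(-65,85,32))],[450,-250,0,0],"tray(long along y?)")
tr2=fit([(T,t(647,66),(85,65,32)),(T,t(764,53),(85,-65,32)),(T,t(786,203),(-85,-65,32)),(T,t(667,216),(-85,65,32)),
 (S,s(103,150),(85,65,32)),(S,s(16,103),(85,-65,32)),(S,s(108,13),(-85,-65,32)),(S,s(193,63),(-85,65,32))],[450,-250,0,0],"tray(long along x)")
a=tri((T,t(29,56)),(S,s(664,560)));b=tri((T,t(47,214)),(S,s(719,392)))
print("housing",a,b,(a[0]+b[0])/2,np.linalg.norm(a[0]-b[0]))
E
python3 fit.py
```

```text
stand [565.1 -18.   -6. ] 105.26 res [-0.7, 1.0, -0.8, 0.3, 0.3, 0.7, -0.4, 0.0, -0.1, 0.2, -1.3, 0.2, -0.0, -0.9, 0.3, 0.2]
tray(long along y?) [ 526.2 -384.2  -12.3] -3.37 res [-1.2, 3.5, 16.2, 16.0, 2.3, -1.3, -14.7, -14.2, 1.7, 0.2, -0.4, -14.5, -2.7, 0.1, 0.4, 10.3]
tray(long along x) [ 527.7 -381.3   -9.7] 7.8 res [0.1, 0.2, -0.9, 0.2, -0.9, 0.4, 0.3, 0.3, -1.3, 0.8, -1.6, 0.3, 0.1, -0.0, -0.1, -3.6]
housing (array([595.8885628 , 398.96662031,  36.46300386]), [array([-2. ,  0.7]), array([-2.6, -0.5])]) (array([420.06744322, 366.19624469,  29.33664939]), [array([ 0.4, -0.1]), array([0.4, 0.1])]) [507.97800301 382.5814325   32.89982663] 178.99091747259476
```

Height bias is a few mm, which is acceptable for setting out. Next I go above the guide and look with the wrist camera.

```bash
cat >>h.py <<'E'
def best(ctrl,p,deg):
    q0=np.array(ctrl.get_obs()["q"]);c=[]
    for d in(deg,deg+180):
        q=ctrl.ik(p,down(d))
        if q is not None:c.append((np.abs(np.array(q)-q0)[5],d,np.round(q,1)))
    c.sort(key=lambda a:a[0]);return c
E
python3 - <<'E'
from station import ctrl
from h import *
import json
print(best(ctrl,[532,103,280],15.3));
d=best(ctrl,[532,103,280],15.3)[0][1]
ctrl.move_to([532,103,280],down(d))
M={}
for i,(x,y) in enumerate([(532,103),(500,40)]):
    if i: ctrl.servo_line([x,y,280],speed=200)
    ctrl.dwell(.2);m=ctrl.camera_model("wrist");im=ctrl.capture("wrist")
    M[i]={k:np.array(v).tolist() for k,v in m.items()};cv2.imwrite(f"pics/w{i}.png",im[:,:,::-1])
json.dump(M,open("w.json","w"))
a,b=[cv2.imread(f"pics/w{i}.png") for i in(0,1)]
cv2.imwrite("pics/w01.png",cv2.resize(np.hstack([a,b]),(800,300)))
print(ctrl.get_obs()["t"],M[0]["tvec"])
for n,z in(("can",(540,137,130)),("clevisfar",(340,180,0))):
    T=ctrl.camera_model("top");p=atz(T,(n and (540/2+140,137/2+180)) if n=="can" else (340/2+140,180/2+180),z[2])
    c,s=np.cos(np.radians(105.3)),np.sin(np.radians(105.3));e=p[:2]-[565,-18];print(n,np.round(p),"stand",np.round([c*e[0]+s*e[1],-s*e[0]+c*e[1]]))
E
```

```text
[(np.float64(4.341283046918619), 15.3, array([11. , 17.9, 13. , 85.1,  0. , 85.7])), (np.float64(184.34128304691865), 195.3, array([ 11. ,  17.9,  13. ,  85.1,   0. , -94.3]))]
3.4833 [-539.1994169608508, -96.70673962342461, 414.0215790236553]
can [ 512. -171.  130.] stand [-133.   91.]
clevisfar [467.  39.   0.] stand [81. 79.]
```

View pics/w0.png

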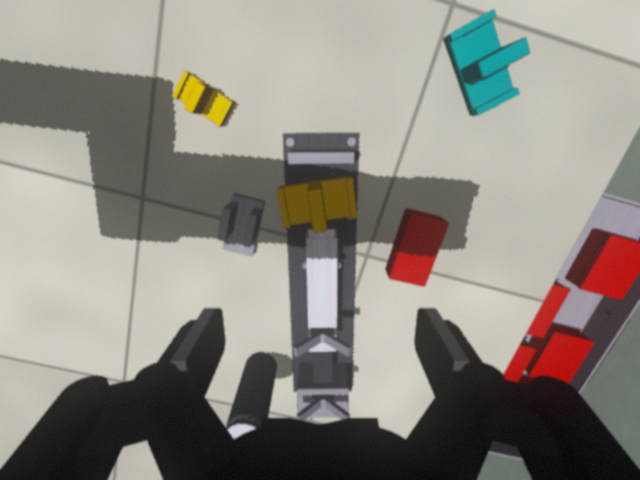

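View pics/w1.png

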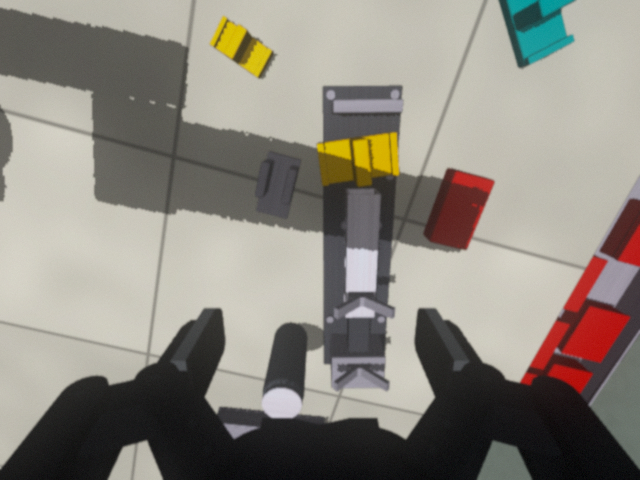

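The wrist views show the guide turned about 7° CCW from the stand, with lip corners (278,186), (353,178), (357,218) and (284,229) in w0. The stand's end corners are at (283,133) and (359,133), and the clevis is clear of the plate. I'll fit all views jointly.

```bash
cat >fit2.py <<'E'
from fit import *
import json
W={k:{n:np.array(v) for n,v in m.items()} for k,m in json.load(open("w.json")).items()};A,B=W["0"],W["1"]
print("--")
g=fit([(A,(278,186),(24,45,24)),(A,(353,178),(24,-45,24)),(A,(357,218),(-24,-45,24)),(A,(284,229),(-24,45,24)),
 (B,(317,143),(24,45,24)),(B,(396,132),(24,-45,24)),(B,(399,175),(-24,-45,24)),(B,(323,186),(-24,45,24)),
 (T,t(256,93),(24,-45,24)),(T,t(297,79),(-24,-45,24)),(T,t(323,152),(-24,45,24)),(T,t(283,168),(24,45,24))],[532,103,8,1.9],"guide")
wo=[(A,(283,133),(200,45,8)),(A,(359,133),(200,-45,8)),(B,(322,86),(200,45,8)),(B,(404,86),(200,-45,8)),
 (A,(307,231),(85,18,56)),(A,(338,231),(85,-18,56)),(B,(347,189),(85,18,56)),(B,(380,189),(85,-18,56))]
fit(wo,[565,-18,0,1.83],"stand wrist")
so=[(T,t(216,98),(200,-45,8)),(T,t(234,175),(200,45,8)),(T,t(553,95),(-180,45,8)),
 (S,s(482,393),(200,-45,8)),(S,s(512,318),(200,45,8)),(S,s(150,254),(-180,-45,8)),(T,t(314,96),(85,-18,56)),(T,t(321,125),(85,18,56))]
fit(so+wo,[565,-18,0,1.83],"stand all")
E
python3 fit2.py | sed -n '/--/,$p'
```

```text
--
guide [530.2  97.4   2.7] 112.77 res [-0.7, 2.2, 0.2, 0.1, 0.1, -0.5, 0.1, -2.2, -0.1, 0.3, 0.5, 0.5, -0.3, 0.3, -0.8, -0.7, -0.4, -0.0, -1.2, -0.7, 0.1, -0.3, 0.3, -0.6]
stand wrist [567.6 -15.2 -22.1] 105.65 res [2.4, -1.7, -0.7, -2.3, 1.6, 0.0, -4.4, -0.5, 0.8, 0.6, -0.5, 0.4, 0.5, 0.8, -1.5, 0.6]
stand all [566.3 -16.4 -12.7] 105.37 res [-0.9, 1.0, -1.0, 0.0, -0.9, 0.3, -0.3, 2.0, -0.1, 2.1, -0.7, 2.6, -0.6, -1.1, -0.3, -0.0, 1.2, -1.1, -0.4, -1.4, 1.2, -0.4, -3.2, -0.5, -0.4, 3.5, -1.1, 3.5, 0.1, 2.9, -1.2, 2.9]
```

```bash
python3 - <<'E'
from station import ctrl
from h import *
o=lambda:(lambda s:print(round(s["t"],2),np.round(s["eef_pos"],1),np.round(s["ft_force"],1),round(s["finger_gap"],1)))(ctrl.get_obs())
R=down(22.8)
ctrl.set_gripper(42,30)
ctrl.move_to([530,97,120],R); o()
print(ctrl.servo_line([530,97,34],speed=80,until_force=12)); o()
ctrl.set_gripper(0,60); o()
ctrl.servo_line([530,97,120],speed=100); o()
c=best(ctrl,[527,-381,200],7.8);print(c)
m=ctrl.capture("wrist");cv2.imwrite("pics/w2.png",m[:,:,::-1])
E
```

```text
4.71 [530.6  96.9 120.9] [1.2 0.4 1.1] 42.1
False
5.93 [530.6  97.1  34.6] [0.6 0.2 0.3] 42.1
6.28 [530.6  97.1  34.7] [0.8 0.2 2.8] 15.1
7.29 [529.4  96.9 119.2] [-0.  -0.4 -1.3] 15.3
[(np.float64(31.238152576107737), 7.8, array([-35.9,  32.1,  23.1,  81. ,   0. ,  46.3])), (np.float64(211.23815257610772), 187.8, array([ -35.9,   32.1,   23.1,   81. ,    0. , -133.7]))]
```

View pics/w2.png

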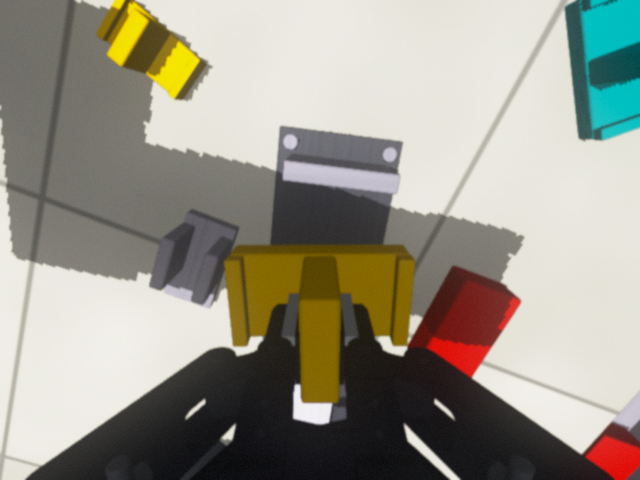

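The guide is held squarely by its rib, with the fingers at (292,320) and (347,320), and it is clear of the stand. Next it goes to the tray.

```bash
python3 - <<'E'
from station import ctrl
from h import *
import json
o=lambda:(lambda s:print(round(s["t"],2),np.round(s["eef_pos"],1),np.round(s["ft_force"],1),round(s["finger_gap"],1)))(ctrl.get_obs())
ctrl.servo_line([530,97,220],speed=200)
R=down(7.8)
ctrl.move_to([527,-381,200],R); o()
ctrl.servo_line([527,-381,50],speed=150)
print(ctrl.servo_line([527,-381,24],speed=30,until_force=5)); o()
ctrl.set_gripper(38,30)
ctrl.servo_line([527,-381,200],speed=200); o()
m1=ctrl.capture("wrist");cv2.imwrite("pics/w3.png",m1[:,:,::-1])
# above the pins, jaw along stand y
a=np.radians(105.4);p=np.array([565.8,-17])+45*np.array([np.cos(a),np.sin(a)])
ctrl.set_gripper(66)
# two looks, standing back from the pins
M={}
for i,(k,z) in enumerate([(45,200),(-10,200)]):
    q=np.array([565.8,-17])+k*np.array([np.cos(a),np.sin(a)])
    if i==0: ctrl.move_to([*q,z],down(15.4))
    else: ctrl.servo_line([*q,z],speed=200)
    ctrl.dwell(.2);m=ctrl.camera_model("wrist");im=ctrl.capture("wrist");o()
    M[i]={k:np.array(v).tolist() for k,v in m.items()};cv2.imwrite(f"pics/p{i}.png",im[:,:,::-1])
json.dump(M,open("p.json","w"))
q,b=[cv2.imread(f"pics/{n}.png") for n in("p0","p1")]
cv2.imwrite("pics/p01.png",np.vstack([np.hstack([crop(q,220,120,420,320,2),crop(b,220,120,420,320,2)]),cv2.resize(m1[:,:,::-1][200:440],(800,200))[:200]]))
E
```

```text
9.73 [ 527.7 -379.7  200.1] [ 1.   0.6 -1.7] 15.3
True
11.53 [ 526.7 -380.9   30.6] [-1.3 -0.5  4.2] 15.2
12.88 [ 526.4 -380.6  198.6] [ 1.  -0.2 -0.7] 38.1
15.07 [554.   25.4 199.9] [-0.   0.1  0. ] 66.0
15.74 [568.3 -25.9 200. ] [-0.1 -0.1 -0.5] 66.1
```

View pics/p01.png

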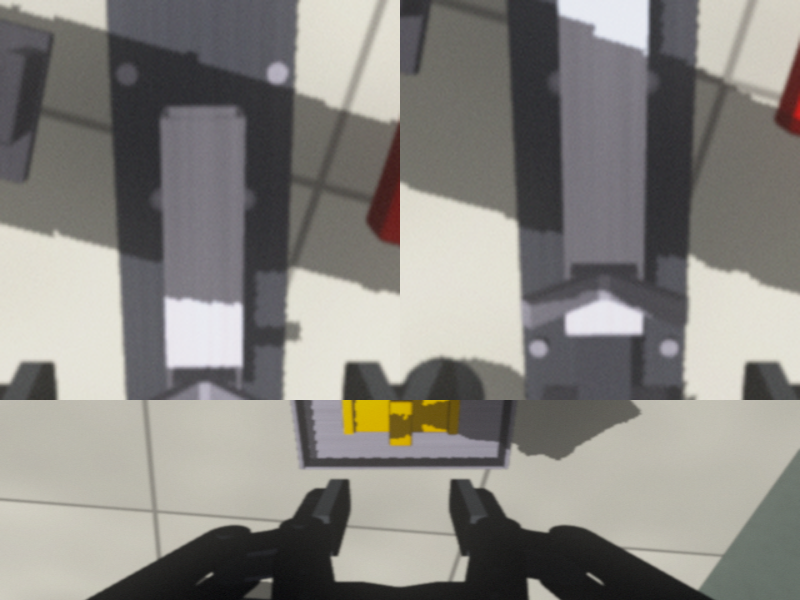

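The guide lies flat in the tray. The pins are at (298.5,219) and (344.5,219) in p0, and (296.5,161) and (347,161) in p1. The sleeve's outer top corners in p0 are (301,174) and (341.5,174).

```bash
python3 - <<'E'
from h import *
import json
W={k:{n:np.array(v) for n,v in m.items()} for k,m in json.load(open("p.json")).items()};A,B=W["0"],W["1"]
for u in [((298.5,219),(296.5,161)),((344.5,219),(347,161))]: print("tri",tri((A,u[0]),(B,u[1])))
for m,us in((A,[(298.5,219),(344.5,219)]),(B,[(296.5,161),(347,161)])):
    P=[atz(m,u,38) for u in us];print("z38",np.round(P,1),np.round((P[0]+P[1])/2,1),np.degrees(np.arctan2(*(P[1]-P[0])[[1,0]])))
P=[atz(A,u,56) for u in[(301,174),(341.5,174)]];e=(P[0]+P[1])/2;print("sleeve end",e)
# sleeve top left/right lines p1: bottom edge near saddle and shadow row
P2=[atz(B,u,56) for u in[((563-400)/2+220,245/2+120),((645-400)/2+220,245/2+120)]];f=(P2[0]+P2[1])/2
print("sleeve mid",f,"dir",np.degrees(np.arctan2(*(e-f)[[1,0]])))
E
```

```text
tri (array([533.4694774 ,  20.68674261,  37.63453445]), [array([-0.4,  0. ]), array([ 0.4, -0. ])])
tri (array([575.79029754,  32.44501069,  38.43348912]), [array([0.5, 0. ]), array([-0.5, -0. ])])
z38 [[533.8  20.9  38. ]
 [575.4  32.2  38. ]] [554.6  26.6  38. ] 15.25357084877245
z38 [[533.2  20.6  38. ]
 [576.3  32.5  38. ]] [554.7  26.6  38. ] 15.41230143002687
sleeve end [542.56216331  69.12023041  56.        ]
sleeve mid [573.64577638 -41.03902165  56.        ] dir 105.757463137064
```

```bash
python3 - <<'E'
from station import ctrl
from h import *
a=np.radians(105.4);u=np.array([np.cos(a),np.sin(a),0]);v=np.array([-u[1],u[0],0])
P=np.array([554.6,26.6,0])
def o(n):
    s=ctrl.get_obs();e=np.array(s["eef_pos"]);f=np.array(s["ft_force"]);d=e-P
    print(n,round(s["t"],2),"along/across/z",np.round([d@u,d@v,e[2]],1),"F",np.round([f@u,f@v,f[2]],1),"gap",round(s["finger_gap"],1))
R=down(15.4);z=np.array([0,0,1.])
ctrl.servo_line(P+90*z,R,speed=200)
print(ctrl.servo_line(P+17*z,speed=80,until_force=10));o("down")
ctrl.set_gripper(30,60);o("pinch")
ctrl.dwell(.2);o("pinch")
ctrl.servo_line(P+17*z+20*u,speed=40);o("20")
ctrl.servo_line(P+17*z+45*u,speed=40);o("45")
print(ctrl.servo_line(P+17*z+56*u,speed=20,until_force=22));o("lock")
E
```

```text
False
down 17.57 along/across/z [-0.1 -0.6 17.5] F [-0.1 -0.7 -0.2] gap 65.8
pinch 17.94 along/across/z [-0.2 -0.8 18.4] F [0.  1.5 6. ] gap 35.3
pinch 18.14 along/across/z [-0.2 -0.8 18.4] F [0.8 0.  5.4] gap 35.6
20 18.79 along/across/z [18.3 -0.7 18.4] F [-3.1  1.3  5. ] gap 35.3
45 19.57 along/across/z [46.  -0.5 18.4] F [5.9 2.5 7.3] gap 35.8
True
lock 20.15 along/across/z [50.7 -0.5 18.4] F [-3.1  0.5  4.1] gap 35.5
```

```bash
python3 - <<'E'
from station import ctrl
from h import *
import json
a=np.radians(105.4);u=np.array([np.cos(a),np.sin(a),0]);P=np.array([554.6,26.6,0]);z=np.array([0,0,1.])
ctrl.set_gripper(66,40)
ctrl.servo_line(P+50*u+60*z,speed=100)
ctrl.servo_line(P+200*z,speed=200);ctrl.dwell(.15)
im=ctrl.capture("wrist");cv2.imwrite("pics/l0.png",im[:,:,::-1])
H=np.array([508,382.6,0])
for d in(100.5,280.5,): print(best(ctrl,H+15*z,d))
print("place",best(ctrl,P-110*u+75*z,15.4))
d=best(ctrl,H+220*z,100.5)[0][1];print(d)
ctrl.set_gripper(80)
M={}
axis=np.array([np.cos(np.radians(10.5)),np.sin(np.radians(10.5)),0])
ctrl.move_to(H+230*z,down(d))
T=np.array(ctrl.get_obs()["tcp_rot"])
for i,k in enumerate((0,60)):
    if i: ctrl.servo_line(H+230*z-k*T[:,0]*np.sign(-1+2*0),speed=200)
    ctrl.dwell(.2);m=ctrl.camera_model("wrist");im2=ctrl.capture("wrist")
    M[i]={k:np.array(v).tolist() for k,v in m.items()};cv2.imwrite(f"pics/h{i}.png",im2[:,:,::-1])
    print(proj(m,[H+33*z]))
json.dump(M,open("hh.json","w"))
b,c=[cv2.imread(f"pics/h{i}.png") for i in(0,1)]
cv2.imwrite("pics/lh.png",np.vstack([np.hstack([crop(im[:,:,::-1],220,100,420,300,2),np.zeros((400,400,3),np.uint8)+cv2.resize(b,(533,400))[:,66:466]]),cv2.resize(c,(800,600))[0:200]]))
print(ctrl.get_obs()["t"])
E
```

```text
[(np.float64(51.284231931271506), 100.5, array([37. , 38.2,  4.8, 56.6,  0. , 26.5])), (np.float64(231.2842319312715), 280.5, array([  37. ,   38.2,    4.8,   56.6,    0. , -153.5]))]
[(np.float64(51.28423193127156), 460.5, array([37. , 38.2,  4.8, 56.6,  0. , 26.5])), (np.float64(231.2842319312715), 280.5, array([  37. ,   38.2,    4.8,   56.6,    0. , -153.5]))]
place [(np.float64(10.919186931098778), 15.4, array([-7.7, 29.9, -0. , 60.1,  0. , 66.9])), (np.float64(190.9191869310988), 195.4, array([  -7.7,   29.9,   -0. ,   60.1,    0. , -113.1]))]
100.5
[[320.61590887 211.3356646 ]]
[[319.3880327  264.31892419]]
24.8083
```

View pics/lh.png

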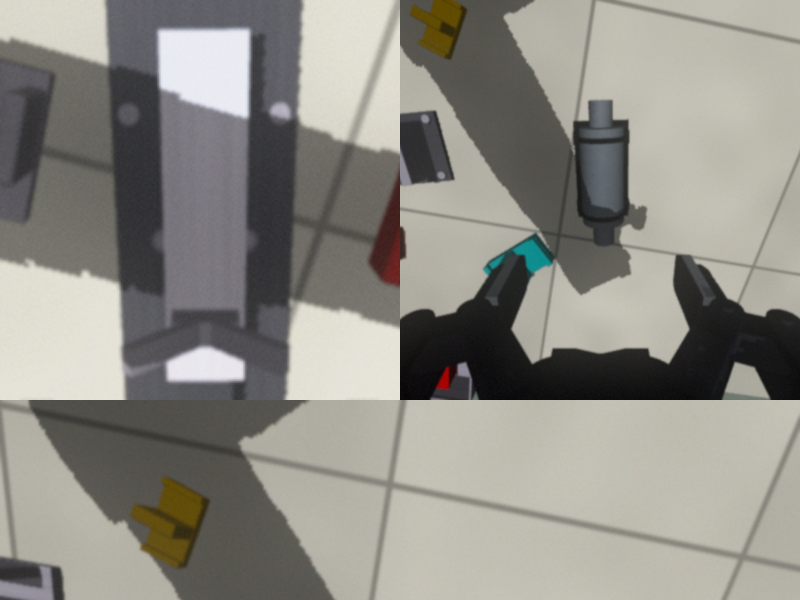

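The sleeve has moved one pitch and both pins stand out in the new holes, at (160,240) and (250,240) in the crop. The housing in h0 has its neck ends at about (319,121) and (324,293), so I'll check that against the estimate.

```bash
python3 - <<'E'
from h import *
import json
W={k:{n:np.array(v) for n,v in m.items()} for k,m in json.load(open("hh.json")).items()};A=W["0"]
f=lambda c,r:((c-400+66)/.8328,r/.8333)
# neck end upper rims / body ends at axis height
P=[atz(A,f(600.5,101),40),atz(A,f(603.5,244),33)];print("necks",np.round(P,1),np.round((P[0]+P[1])/2,1),np.linalg.norm(P[0]-P[1]),np.degrees(np.arctan2(*(P[0]-P[1])[[1,0]])))
P=[atz(A,f(601,122),45),atz(A,f(603,220),33)];print("body",np.round(P,1),np.round((P[0]+P[1])/2,1),np.linalg.norm(P[0]-P[1]))
# body sides at mid
Q=[atz(A,f(575.5,172),33),atz(A,f(629,172),33)];print("sides",np.round(Q,1),(Q[0]+Q[1])/2)
E
```

```text
necks [[421.5 366.1  40. ]
 [600.3 403.   33. ]] [510.9 384.6  36.5] 182.718680871824 -168.35771789666893
body [[443.4 370.7  45. ]
 [565.8 395.9  33. ]] [504.6 383.3  39. ] 125.52254952849162
sides [[508.5 350.5  33. ]
 [496.6 415.8  33. ]] [502.58556252 383.17094288  33.        ]
```

```bash
python3 - <<'E'
from station import ctrl
from h import *
def o(n):
    s=ctrl.get_obs();print(n,round(s["t"],2),np.round(s["eef_pos"],1),"F",np.round(s["ft_force"],1),"tq",np.round(s["torque"],2),"gap",round(s["finger_gap"],1))
z=np.array([0,0,1.]);H=np.array([508.5,383.5,0]);R=down(101.3)
ctrl.set_gripper(84)
ctrl.servo_line(H+100*z,R,speed=200)
print(ctrl.servo_line(H+11*z,speed=80,until_force=10));o("down")
ctrl.set_gripper(40,80);ctrl.dwell(.1);o("grip")
ctrl.servo_line(H+60*z,speed=80);ctrl.dwell(.2);o("lift")
ctrl.servo_line(H+230*z,speed=200)
im=ctrl.capture("wrist");cv2.imwrite("pics/g0.png",im[:,:,::-1])
E
```

```text
False
down 27.15 [509.  383.9  11.7] F [-0.3  0.8  0.7] tq [ 0.02  0.01 -0.01] gap 83.9
grip 27.65 [509.  383.9  12.1] F [-1.4 -1.   5.9] tq [-0.18  0.17  0.03] gap 52.0
lift 28.62 [508.  383.1  59.2] F [ 0.6 -0.  -7.7] tq [-0.02  0.02 -0.01] gap 51.7
```

View pics/g0.png

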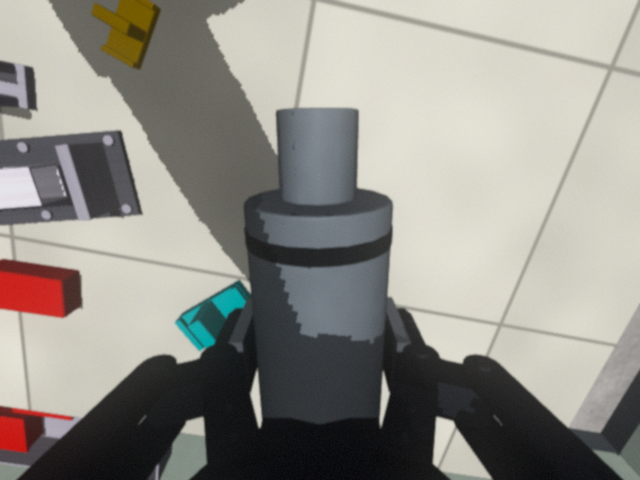

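The housing is held straight: the axis runs upright through column 318, and the near-zero wrist moment shows it is centred. Next I place it.

```bash
python3 - <<'E'
from station import ctrl
from h import *
a=np.radians(105.4);u=np.array([np.cos(a),np.sin(a),0]);z=np.array([0,0,1.]);Q=np.array([554.6,26.6,0])-110*u
def o(n):
    s=ctrl.get_obs();print(n,round(s["t"],2),np.round(np.array(s["eef_pos"])-Q,1),"F",np.round(s["ft_force"],1),"tq",np.round(s["torque"],2),"gap",round(s["finger_gap"],1))
R=down(15.4)
ctrl.move_to(Q+230*z,R);ctrl.dwell(.2);o("above")
ctrl.servo_line(Q+90*z,speed=120);o("near")
print(ctrl.servo_line(Q+60*z,speed=25,until_force=5));ctrl.dwell(.2);o("touch")
im=ctrl.capture("scene")
cv2.imwrite("pics/s1.png",crop(im[:,:,::-1],180,150,440,345,3))
E
```

```text
above 31.58 [2.0e-01 1.1e+00 2.3e+02] F [-0.6 -0.2 -7.4] tq [-0.   -0.05  0.01] gap 51.7
near 32.9 [ 0.8 -0.1 91. ] F [ 0.5 -0.5 -7.4] tq [-0.05 -0.03 -0.03] gap 52.0
True
touch 33.93 [ 0.7  0.2 67.9] F [4.7 0.7 5.4] tq [ 0.09 -0.91 -0.  ] gap 52.3
```

View pics/s1.png

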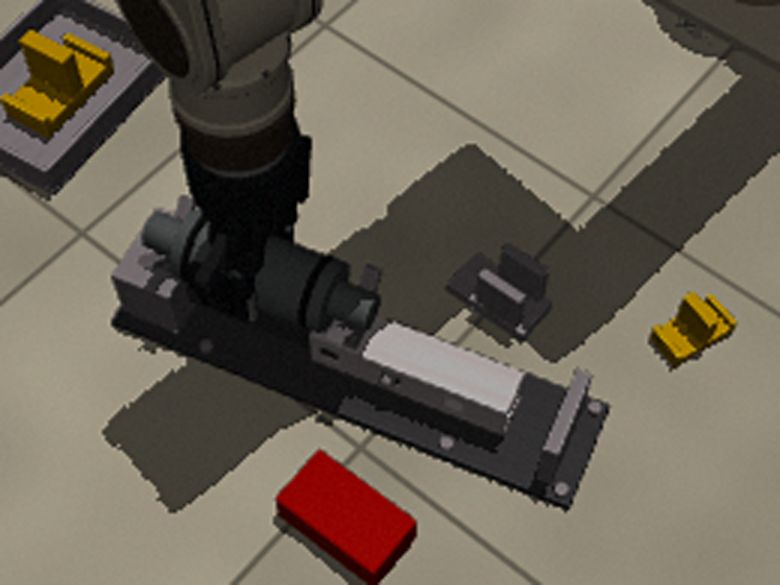

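Both necks are in their saddles, at (165,235) and (355,305), and the TCP is at 67.9 mm against an expected 67.7. I'll release, rise and check.

```bash
python3 - <<'E'
from station import ctrl
from h import *
a=np.radians(105.4);u=np.array([np.cos(a),np.sin(a),0]);z=np.array([0,0,1.]);Q=np.array([554.6,26.6,0])-110*u
ctrl.set_gripper(76,30);ctrl.dwell(.2)
print(ctrl.servo_line(Q+160*z,speed=80,until_force=12))
ctrl.servo_line(Q+260*z,speed=200)
ctrl.move_to([330,150,300],down(15.4));ctrl.dwell(.3)
s=ctrl.get_obs();print(s["t"],np.round(s["eef_pos"]),np.round(s["ft_force"],1))
A=ctrl.capture("scene")[:,:,::-1];B=ctrl.capture("top")[:,:,::-1]
cv2.imwrite("pics/fin.png",np.vstack([cv2.resize(crop(A,150,140,440,350,2),(580,420)),cv2.resize(crop(B,220,180,540,290,1.8),(580,180))]))
E
```

```text
False
38.125 [331. 150. 300.] [-0.6  0.5  0.3]
```

View pics/fin.png

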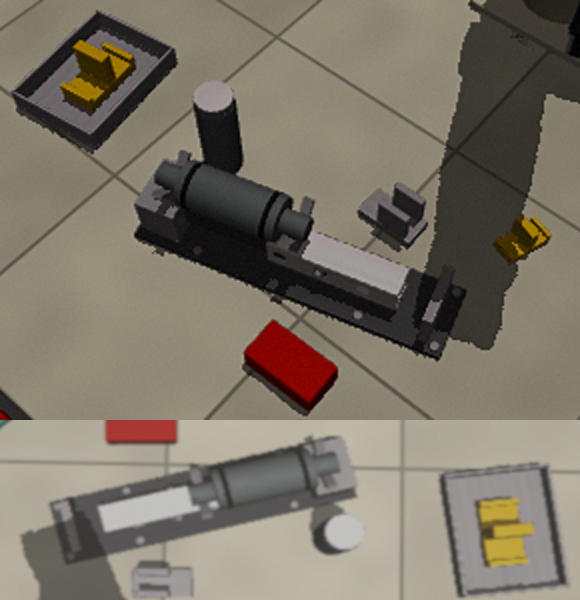

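The housing lies in both saddles, the guide is flat in the tray, and the can, box and clevis are where they stood. I'm handing in.

```bash
python3 -c "
from station import ctrl
ctrl.hand_in()"
```

```text
the job is handed in; nothing more can be done
```

The job is done in the order asked and handed in; the robot's clock read about 38 s at my last check. No verdict was reported.

- **Jaw guide:** I lifted the large yellow guide by its rib and set it down flat, base down, in the tray. Contact came at a TCP height of 30.6 mm, as expected.
- **Sleeve:** I pinched the pins flush and dragged the sleeve until it locked at about 50.7 mm of gripper travel. The wrist picture afterwards showed both pins out in the next holes.
- **Housing:** I laid it across the stand with one neck in each saddle. It touched at a TCP height of 67.9 mm against 67.7 expected, and I released it.

The last pictures showed the housing in both saddles, the guide flat in the tray, and the can, O-ring box and clevis where they stood, with the arm clear.

- **Height disagreement:** the first fits put the stand and tray 6 to 22 mm too low. I used a close-range fix on the pins instead, which gave 38 mm as the text says.
- **Not re-checked:** I did not tug the sleeve after releasing it, so the lock rests on the force rise while dragging and on the picture.

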